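# Snap up the wheel-test prop and set the robot car on its stand

## Robot

A 6-joint arm with a two-finger parallel gripper is mounted at the origin on the work surface. World frame = base frame: x ahead of the robot, y to its left, z up, the work surface at z = 0. Lengths are in m, angles in rad, forces in N, time in s.
With the tool pointing down it reaches from about 0.275 to 0.85 m from the base axis. Payload 5.2 kg.
Tool frame: the origin (TCP) lies at the very end of the fingers, on their centre line; the grasp point (between the pads) lies 19 mm behind it (grasp_offset is the distance from the TCP to the grasp point, in m); z points along the fingers, y is the line along which they close (so a half turn about z gives the same grasp; the last joint's range is limited). The gripper opens to 85 mm and grips with 20 to 120 N. Pads are 22 mm wide; open, the fingers measure 114 mm over their backs; the gripper's body (76 mm by 85 mm) begins 54 mm behind the grasp point. The pads swing forward as they close: fully open they stand 13 mm farther back than shut.
Start: joints at [1.035, 0.259, 1.535, -0, 1.348, -0.203], TCP at [0.18, 0.52, 0.231] pointing down, gripper open.
Joint ranges: [-3.14, 3.14], [-0.91, 2.08], [0.19, 2.58], [-1.22, 4.36], [0.22, 2.71], [-3.12, 3.12]. Speed limits (rad/s): [2.57, 2.57, 3.14, 3.14, 3.14, 3.14].

## Interface

Orientations are given as a unit quaternion [x, y, z, w].
In Python, from plant import * gives the robot as it stands.
- The arm moves only by the tool play_rows, never from a script. Its argument "commands" is a list that holds one entry, the list of rows, each a list of 7 numbers: the shift along the tool's x, y, z in cm, then the turn, a rotation vector about the tool's x, y, z in degrees, then the finger opening in cm, from 0 to 8.54. In form: [[[tx, ty, tz, ax, ay, az, gripper], ...]]. A call has 1 to 12 rows; each row is the pose to reach, as a shift and turn from the pose commanded when the call began, along the tool's axes at that moment; what a row does not reach only later rows make up. A row lasts 1/10 s, in which the tool goes at most 50 mm and 8.59 degrees, less where a joint would pass 70% of its speed; a pose out of reach is approached as far as the arm can. A call with a gripper value outside its range is refused whole. The fingers move at their own pace and stop on an object; "grip_force" is the grip in N (left out, the last holds). Time passes only in rows, so rows that repeat a pose let the fingers close. It gives the time, the measured TCP pose, the force, the opening and the grip force at its end, in the units of the state.
- observe(): the state, without advancing time (a new reading comes with each control period).
- grab_frame(name): name is "scene" or "top" or "wrist"; returns (picture, depth): 480x640x3 uint8, red, green, blue; 480x640 float32, m along the optical axis (not along the pixel's ray), 0 where there is no reading.
- calibration(name): a dict with "intrinsics" (3x3 intrinsics, pixels), "R" (3x3) and "t" (3): a world point X has camera coordinates R X + t. Camera axes: x right, y down, z forward; pixel columns grow to the right and rows downward; lengths in m; the calibration is good to about 2 mm. The wrist camera is an equidistant fisheye: a pixel r from the principal point sees the ray r / f radians off the axis. A picture is of the moment at which its call begins: read the wrist's pose just before it. calibration takes no time and is no camera call; for the wrist camera it gives the pose at the moment of the call.
- close_job(): hands the job in; it is judged then, once.
The state is a dict: "t": time; "joints": joint angles; "qvel": joint speeds; "tau": joint torques, N m; "position": TCP position; "tcp_rot": TCP orientation; "force": force on the tool from outside, world axes, zero at the start; "wrist_torque": the same for the moment, N m; "opening": finger opening in m; "gripper_force": force on a finger pad.
Only numpy, scipy, OpenCV 4.12 (cv2) and the standard library are available. Lean on these libraries where they do the work, as an engineer would, in place of code of your own. Each camera call takes 0.05 s, during which the arm holds its last target. There are 200 camera calls.

## Task

Ready the robot car for a wheel test. First push the stand's sprung prop, which is folded over sideways under the lamp bar, past its dead point so that it snaps up to its other stop; then lift the car and set it down gently on the stand, centred and square, level on the prop and the fixed rest with its wheels hanging clear. Do not bump the lamp bar, and leave the other things on the bench where they are.

Things in the scene. Friction and masses are not known exactly. Their poses are not given: they have to be found in the camera images.
- stand: Wheel-test stand screwed to the bench: base plate 8 mm thick, x -170 to +50, y -95 to +55 mm. Origin on the bench surface, z up, x points on under the lamp bar and beyond; it turns up to 0.3 rad between starts. Fixed rest at x -146, y 0: a post with a rubber pad 20 mm (x) by 52 mm (y), top at z 80 mm. Prop hinged at y -12, z 20 mm, with a spring strut beside it at x -24, below z 40 mm.
- lamp: LED lamp bar fixed over the stand, in the stand's frame: bar along y, 410 mm long, x -20 to +25, z 197 to 230 mm, on posts 14 mm thick (feet 44 mm) at x 2.5, y +-192 mm. It bars a straight-down reach to the prop: come in tilted from the stand's -x side, fingers pointing to +x and down.
- prop (a joint): Sprung prop's angle, rad. 0: folded over to the stand's -y side, 36 degrees from vertical. 0.838: standing at its other stop, 12 degrees past vertical towards +y. Hinge axis along the stand's x. The spring drives it away from 0.44 rad to the stop on either side: 0.2 N m (about 5 N sideways at the head, more if the finger drags) to move it off the folded stop, none at 0.44; then it snaps over by itself.
- prop_head (a point): Middle of the prop's head, a black rubber bar 14 mm thick along the stand's x (x -5 to +35 mm), 54 mm from the hinge on a steel leg 34 mm wide and 7 mm thick. Folded, its middle is at y -44, z 64 mm: push its -y side towards +y; it rises 10 mm on the way, and the dead point is 22 mm on. Standing, it is at y -1, z 73, its top at z 80 mm.
- seat (a point): Where car's origin lies when the car is properly on the stand (x -60, y 0, z 34 mm in the stand's frame, same axes). The car's length lies along x, either end under the lamp.
- car: Four-wheeled robot car, 0.3 to 0.54 kg, balanced at its middle. Origin at its middle, level with the wheels' undersides; x lengthwise, z up. Clear chassis plate 200 x 84 x 4 mm, its underside at z 46; black wheels 60 mm across at x +-52, y 45 to 73 mm each side, which do not turn; motors under the plate at x +-42 to 62, y 30 to 42 mm; blue sensor board at x +92, up to z 72 mm.
- car_grip (a point): Middle of the top face of the car's black battery box, 60 mm (car's x) by 44 mm (car's y) and 40 mm high (z 50 to 90 mm) in the middle of the car: grip it across the 44 mm. Same axes as the car.
- meter: Grey hand-held meter lying flat, 160 x 80 x 40 mm, origin under its middle. Leave it.
- spool: Grey solder spool standing upright, 60 mm across, 50 mm high, origin under its middle. Leave it.
- bottle: Small white bottle standing, 40 mm across, 95 mm high, origin under its middle. Leave it.
- driver: Screwdriver lying on the bench beyond the stand, along its own x, about 200 mm long. Leave it.

How it is judged:
By the outcome, as a careful person would: the job done as asked, in the order asked, and still so for the second after the job is handed in, with the robot touching nothing.
It also fails if it takes over 70 s, if anything falls off the work surface, if the arm or the gripper's body presses on something with over 40 N, if the wrist force passes 120 N, or if a joint passes its speed limit or range.

## Working session

There is one attempt and no reset: what is moved stays moved. The work goes in short steps, Python scripts to look and compute and a tool call to move; the robot and the scene stay as the last step left them, time stands still between calls to the robot, and variables do not carry over. Pictures are saved under pics/ and viewed, at most 10 in all, crops included, and the job is handed in when it is done.

Besides the shell and the picture viewer there is one more tool, called after ">>>" as a command line: name --argument value ..., lists and objects as JSON in quotes. play_rows: Moves the arm, as the interface text tells. Its arguments: {"type":"object","properties":{"commands":{"type":"array"},"grip_force":{"type":"number"}},"required":["commands"]}

```bash
ls; mkdir -p pics; python3 - <<'E'
from plant import *
import cv2,numpy as np
for n in ["top","scene"]:
    im,d=grab_frame(n); cv2.imwrite(f"pics/{n}1.png",im[...,::-1]); np.savez(f"pics/{n}1.npz",im=im,d=d)
    c=calibration(n); print(n,c)
print(observe())
E
```

```text
pics
top {'intrinsics': array([[496.29897673,   0.        , 309.52383726],
       [  0.        , 496.29897673, 237.97558962],
       [  0.        ,   0.        ,   1.        ]]), 'R': array([[-0.02677651, -0.99952555,  0.01522143],
       [-0.99575842,  0.0253286 , -0.08845132],
       [ 0.08802382, -0.01752529, -0.99596419]]), 't': array([0.01209108, 0.6143018 , 1.04280338])}
scene {'intrinsics': array([[584.56110211,   0.        , 329.21365142],
       [  0.        , 584.56110211, 240.67574921],
       [  0.        ,   0.        ,   1.        ]]), 'R': array([[-0.82619164,  0.56304131, -0.01979547],
       [ 0.35711642,  0.49620023, -0.79136161],
       [-0.43574676, -0.66088563, -0.61102778]]), 't': array([ 0.50676086, -0.12475539,  1.78956393])}
{'t': 0.1, 'joints': array([ 1.03519928e+00,  2.59256231e-01,  1.53602191e+00,  1.17892915e-06,
        1.34800624e+00, -2.02794561e-01]), 'qvel': array([ 8.31999498e-04, -1.32685161e-03, -2.12200344e-03,  4.39421379e-05,
       -1.42278152e-03,  1.14987536e-04]), 'tau': array([ 3.69726578e-03, -4.46972823e+01, -2.91251063e+01, -2.71176586e-04,
        6.15340483e-03,  1.60458211e-05]), 'position': array([0.17939555, 0.5193921 , 0.23054594]), 'tcp_rot': array([ 1.65634451e-01,  9.86186855e-01, -7.88659317e-04, -3.05778788e-04]), 'force': array([-0.65607444,  1.04036577, -0.20132676]), 'wrist_torque': array([ 0.01091336, -0.04689518, -0.00505393]), 'gripper_force': 0.0, 'opening': 0.08567595413281412}
```

View pics/top1.png

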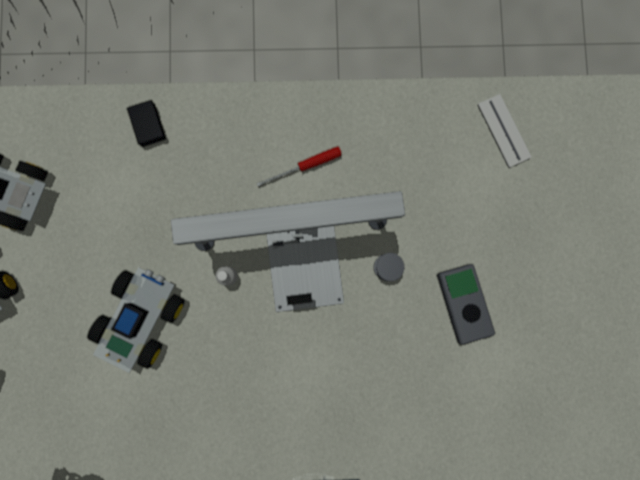

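View pics/scene1.png

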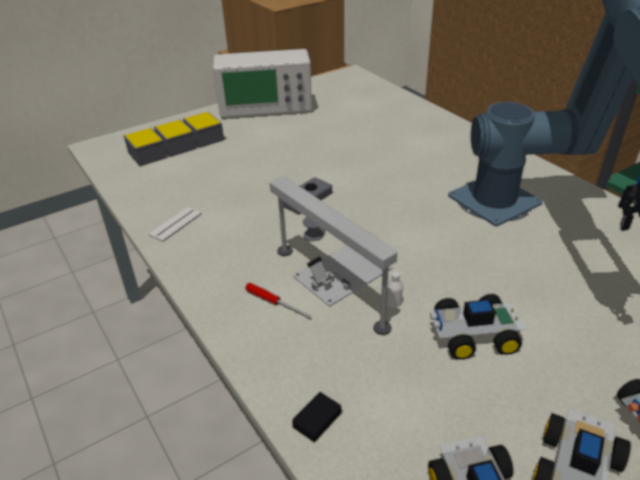

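Top view: lamp bar runs (172,232)–(403,205), rest pad at (299,299), base plate below the bar, bottle (224,276), spool (389,267), car at (135,318) with its blue sensor board at (153,278). The scene view shows the prop folded under the bar.

```bash
cat > h.py <<'E'
import numpy as np,cv2
from plant import *
def ray(c,uv,z):
    K,R,t=c["intrinsics"],c["R"],c["t"]
    uv=np.atleast_2d(np.float64(uv)); d=(np.linalg.inv(K)@np.c_[uv,np.ones(len(uv))].T).T@R
    o=-R.T@t; return o+d*((z-o[2])/d[:,2])[:,None]
def cloud(c,d):
    K,R,t=c["intrinsics"],c["R"],c["t"]
    v,u=np.mgrid[:480,:640]; p=np.stack([(u-K[0,2])/K[0,0]*d,(v-K[1,2])/K[1,1]*d,d],-1)
    return (p-t)@R
E
python3 - <<'E'
from h import *
f=np.load("pics/top1.npz");im,d=f["im"],f["d"];c=calibration("top")
P=cloud(c,d);z=P[...,2]; v,u=np.mgrid[:480,:640]
def rect(m,zz,name):
    m=m.astype(np.uint8); n,l,s,_=cv2.connectedComponentsWithStats(m); k=1+s[1:,4].argmax(); 
    q=np.argwhere(l==k)[:,::-1]; w=ray(c,q,zz)[:,:2]; r=cv2.minAreaRect(np.float32(w*1000)); print(name,len(q),r,"medz",np.median(z[l==k]));return r
box=lambda a,b,e,g:(u>a)&(u<b)&(v>e)&(v<g)
lamp=rect(box(160,415,180,250)&(z>.21),.23,"lamp")
pad=rect(box(270,330,285,315)&(z>.06)&(z<.1),.08,"pad")
dark=im.max(2)<60
rect(box(280,320,288,310)&dark,.08,"paddark")
rect(box(100,160,295,345)&(z>.08),.09,"battery")
rect(box(70,200,255,380)&(z>.046),.06,"car z>46")
b=(im[...,2].astype(int)>im[...,0]+40)&box(70,200,255,380); n,l,s,ce=cv2.connectedComponentsWithStats(b.astype(np.uint8)); print(s,ce)
for nm,bx in dict(bottle=box(205,245,255,300)&(z>.08),spool=box(370,410,250,290)&(z>.04)).items(): print(nm,P[bx].mean(0))
for n,uv in dict(blue=(153,278),green=(119,347)).items(): print(n,ray(c,uv,.06), z[uv[1],uv[0]])
E
```

```text
lamp 6173 ((634.3411865234375, 36.12507629394531), (49.563621520996094, 408.5374450683594), 5.668329238891602) medz 0.23000451636096444
pad 254 ((487.8148498535156, 21.773855209350586), (19.738039016723633, 51.776329040527344), 5.532753944396973) medz 0.08011772470757789
paddark 225 ((485.05810546875, 20.619354248046875), (19.337112426757812, 50.115257263183594), 4.747572422027588) medz 0.0797114678572067
battery 729 ((454.38525390625, 363.2273864746094), (46.236568450927734, 61.6920166015625), 62.37487030029297) medz 0.09088664193067932
car z>46 5366 ((456.90899658203125, 360.1795654296875), (146.00250244140625, 202.72218322753906), 62.505157470703125) medz 0.052724449092874465
[[     0      0    640    480 306786]
 [   142    274     20     11     51]
 [   115    308     23     26    363]] [[319.75662514 239.39737146]
 [151.25490196 279.01960784]
 [126.25344353 320.68319559]]
bottle [0.53761468 0.16224111 0.16944909]
spool [ 0.54865563 -0.16957414  0.05983758]
blue [[0.53679189 0.32194124 0.06      ]] 0.07115970009205375
green [[0.39843109 0.39073651 0.06      ]] 0.05419182520190556
```

```bash
cat >> h.py <<'E'
from scipy.spatial.transform import Rotation as Ro
O=np.array([.6325,.0359,0]); YAW=np.radians(5.6); S=Ro.from_euler("z",YAW)
def S2W(p): return O+S.apply(np.array(p)/1000)
def W2S(p): return S.inv().apply(np.array(p)-O)*1000
def tool(yaw,dep):  # fingers point to heading yaw, depressed dep deg
    # dep 90 -> straight down: x=-heading, y=+left, z=down
    a=np.radians(dep); z=[np.cos(a),0,-np.sin(a)]; y=[0,1,0]; x=np.cross(y,z)
    return Ro.from_euler("z",yaw)*Ro.from_matrix(np.c_[x,y,z])
def row(p,r):
    s=observe(); q=Ro.from_quat(s["tcp_rot"])
    return np.round(q.inv().apply(p-s["position"])*100,2), np.round((q.inv()*r).as_rotvec(degrees=True),1)
E
python3 - <<'E'
from h import *
p=S2W([-96,-78,174]); print(p,row(p,tool(YAW,45)))
p=np.array([.42,.1,.28]); print(p,row(p,tool(YAW,60)))
E
```

```text
[ 0.54456964 -0.0510957   0.174     ] (array([-53.15, -41.98,   5.71]), array([ -9.8, -44.3, -23.3]))
[0.42 0.1  0.28] (array([-36.44, -31.79,  -4.91]), array([ -6.5, -29.6, -24.1]))
```

>>> play_rows --commands '[[[-36.4,-31.8,-4.9,-6.5,-29.6,-24.1,0],[-36.4,-31.8,-4.9,-6.5,-29.6,-24.1,0],[-36.4,-31.8,-4.9,-6.5,-29.6,-24.1,0],[-36.4,-31.8,-4.9,-6.5,-29.6,-24.1,0],[-36.4,-31.8,-4.9,-6.5,-29.6,-24.1,0],[-36.4,-31.8,-4.9,-6.5,-29.6,-24.1,0],[-36.4,-31.8,-4.9,-6.5,-29.6,-24.1,0],[-36.4,-31.8,-4.9,-6.5,-29.6,-24.1,0],[-36.4,-31.8,-4.9,-6.5,-29.6,-24.1,0],[-36.4,-31.8,-4.9,-6.5,-29.6,-24.1,0],[-36.4,-31.8,-4.9,-6.5,-29.6,-24.1,0],[-36.4,-31.8,-4.9,-6.5,-29.6,-24.1,0]]]'

```text
t: 1.3
position: [0.4209, 0.0974, 0.2806]
tcp_rot: [-0.044, 0.965, 0.012, 0.259]
force: [-0.2, 0.3, 0.2]
opening: -0.0
gripper_force: 0.0
```

```bash
python3 - <<'E'
from h import *
p=S2W([-96,-78,174]); print(observe()["t"],p,row(p,tool(YAW,45)))
E
```

```text
1.3 [ 0.54456964 -0.0510957   0.174     ] (array([ -4.13, -15.93,  14.71]), array([ -0.2, -14.9,  -0.3]))
```

>>> play_rows --commands '[[[-4.1,-15.9,14.7,0,-15,0,0],[-4.1,-15.9,14.7,0,-15,0,0],[-4.1,-15.9,14.7,0,-15,0,0],[-4.1,-15.9,14.7,0,-15,0,0],[-4.1,-15.9,14.7,0,-15,0,0],[-4.1,-15.9,14.7,0,-15,0,0],[-4.1,-15.9,14.7,0,-15,0,0]]]'

```text
t: 2.0
position: [0.5465, -0.0423, 0.1849]
tcp_rot: [-0.037, 0.928, 0.02, 0.371]
force: [0.3, -0.6, 0.3]
opening: 0.0003
gripper_force: 0.0
```

```bash
python3 - <<'E'
from h import *
c=calibration("wrist"); im,d=grab_frame("wrist"); cv2.imwrite("pics/w1.png",im[...,::-1]); np.savez("pics/w1.npz",im=im,d=d,K=c["intrinsics"],R=c["R"],t=c["t"])
print(W2S(observe()["position"]),row(S2W([14,-78,64]),tool(YAW,45)),c["intrinsics"], W2S(-c["R"].T@c["t"]))
E
```

```text
[-90.59023762 -73.2163633  186.19101601] (array([ 0.86, -0.39, 16.06]), array([-0.4, -1.4, -0.6])) [[371.64829954   0.         321.6540698 ]
 [  0.         371.64829954 241.53509953]
 [  0.           0.           1.        ]] [-251.94358353  -67.2345941   229.90487708]
```

View pics/w1.png

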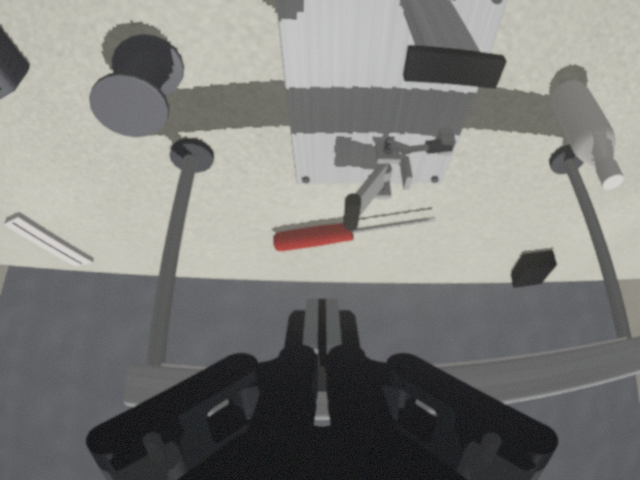

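The picture shows the prop's black head at (352,210), leaning to -y, with the rest pad at (455,67). The closed fingertips are at (323,300). The camera hangs about 83 mm below the fingers, so I'll use a 50° dip.

```bash
python3 - <<'E'
from h import *
T=tool(YAW,50)
print(row(S2W([8-77,-76,64+92]),T),row(S2W([8,-76,64]),T))
f=np.load("pics/w1.npz"); d=f["d"]; K,R,t=f["K"],f["R"],f["t"]
# head position from depth
for uv in [(352,205),(352,215),(347,210),(455,67)]:
    x=(np.array(uv)-K[:2,2])/K[0,0]; th=np.hypot(*x); dr=np.r_[x/th*np.sin(th),np.cos(th)]; z=d[uv[1],uv[0]]
    print(uv,z,W2S(R.T@(dr/dr[2]*z-t)))
E
```

```text
(array([ 0.52, -0.26,  3.68]), array([-0.3,  3.6, -0.6])) (array([ 1.29, -0.19, 15.65]), array([-0.3,  3.6, -0.6]))
(352, 205) 0.29346976 [ -4.49692595 -44.94811211  69.21908194]
(352, 215) 0.30400148 [  8.18498326 -44.30549986  70.78184524]
(347, 210) 0.30122998 [  3.88545617 -48.52336569  68.58285258]
(455, 67) 0.16179945 [-147.17410134   -1.31369801   79.42584735]
```

>>> play_rows --commands '[[[0.5,-0.3,3.7,0,3.6,-0.6,0],[0.5,-0.3,3.7,0,3.6,-0.6,0],[0.6,-0.3,6.5,0,3.6,-0.6,0],[0.9,-0.2,9.5,0,3.6,-0.6,0],[1.1,-0.2,12.5,0,3.6,-0.6,0],[1.3,-0.2,15.0,0,3.6,-0.6,0],[1.3,-0.2,15.6,0,3.6,-0.6,0],[1.3,-0.2,15.6,0,3.6,-0.6,0],[1.3,-0.2,15.6,0,3.6,-0.6,0]]]'

```text
t: 2.95
position: [0.6526, -0.031, 0.0851]
tcp_rot: [-0.044, 0.945, 0.013, 0.325]
force: [0.7, 0.1, 0.3]
opening: 0.0001
gripper_force: 0.0
```

```bash
python3 - <<'E'
from h import *
print(W2S(observe()["position"]),row(S2W([8,-33,66]),tool(YAW,50)))
E
```

```text
[ 13.48298691 -68.49765047  85.06266085] (array([1.61, 3.55, 1.14]), array([-0.3, -2. , -0.1]))
```

>>> play_rows --commands '[[[0,0,0,0,0,0,0],[0,0,0,0,0,0,0],[0,0,0,0,0,0,0]]]'

```text
t: 3.25
position: [0.6533, -0.0323, 0.0852]
tcp_rot: [-0.044, 0.944, 0.013, 0.326]
force: [0.5, 1.1, -0.0]
opening: -0.0003
gripper_force: 0.0
```

```bash
python3 - <<'E'
from h import *
s=observe();print(s["t"],s["joints"],s["qvel"],W2S(s["position"]),row(S2W([8,-33,66]),tool(YAW,50)))
E
```

```text
3.25 [-0.37161558  0.3566162   2.05808482  1.18505704  0.29789458 -3.11627219] [ 0.00036843  0.00803221 -0.00278476  0.00127254  0.00058531  0.00107765] [ 14.00739752 -69.89630306  85.21025498] (array([1.67, 3.69, 1.12]), array([-0.4, -2. , -0.2]))
```

```bash
cat > kin.py <<'E'
from h import *
from scipy.optimize import least_squares
def fk(q,L):
    L1,L2,D,off,h=L[:5]; a=Ro.from_euler("z",q[0]); v=lambda t:np.array([np.sin(t),0,np.cos(t)])
    R=a*Ro.from_euler("y",q[1]+q[2])*Ro.from_euler("z",q[3])*Ro.from_euler("y",q[4])*Ro.from_euler("z",q[5]+np.pi/2)
    p=a.apply(L1*v(q[1])+L2*v(q[1]+q[2])+[L[5],off,0]+L[6]*v(q[1]+q[2]-np.pi/2))+[0,0,h]+R.apply([0,0,D])
    return p,R
A=([1.03519928,.259256231,1.53602191,0,1.34800624,-.202794561],[.17939555,.5193921,.23054594],[1.65634451e-01,9.86186855e-01,-7.88659317e-04,-3.05778788e-04])
s=observe();B=(s["joints"],s["position"],s["tcp_rot"])
def res(L): return np.concatenate([fk(q,L)[0]-p for q,p,_ in(A,B)]+[(np.array(L)-[.4,.4,.25,.1,.2,0,0])*1e-4])
L=least_squares(res,[.4,.4,.25,.1,.2,0,0]).x
LO=np.array([-3.14,-.91,.19,-1.22,.22,-3.12]);HI=np.array([3.14,2.08,2.58,4.36,2.71,3.12])
def ik(p,R,q0):
    f=lambda q:np.r_[(fk(q,L)[0]-p)*10,(R.inv()*fk(q,L)[1]).as_rotvec()]
    r=least_squares(f,np.clip(q0,LO+.01,HI-.01),bounds=(LO,HI)); return r.x,np.abs(r.fun).max()
E
python3 - <<'E'
from kin import *
np.set_printoptions(precision=3,suppress=True)
print(L,res(L)[:6],[(Ro.from_quat(r).inv()*fk(q,L)[1]).magnitude() for q,p,r in (A,B)])
for dep in (50,55,58,62):
  for yw in (0,-8):
    for y in(-76,-33):
      for q0 in (B[0],[-.3,.3,2,3.1,.3,1.1],[-.3,.3,2,-1,.3,-1]):
        q,e=ik(S2W([6,y,62]),tool(YAW+np.radians(yw),dep),q0)
        if e<1e-3: print(dep,yw,y,q,e)
E
```

```text
[ 0.461  0.423  0.354  0.111  0.281  0.019 -0.049] [-0.  0. -0. -0. -0. -0.] [1.179087126372713e-06, 2.6743810845666366e-16]
50 0 -76 [-0.41   0.404  2.11   1.589  0.318  2.72 ] 6.317169010117141e-13
50 0 -33 [-0.315  0.393  2.132  1.714  0.263  2.67 ] 4.881983706184201e-11
55 0 -76 [-0.382  0.396  2.041  1.076  0.306 -3.03 ] 1.2232992396832287e-10
55 0 -76 [-0.382  0.396  2.041  1.076  0.306 -3.03 ] 2.09161030509386e-12
55 0 -33 [-0.291  0.384  2.061  1.075  0.25  -2.956] 1.8133543000509174e-09
55 0 -33 [-0.291  0.384  2.061  1.075  0.25  -2.956] 1.3805965875732238e-10
58 0 -76 [-0.366  0.397  1.997  0.803  0.336 -2.747] 4.3294361151691155e-15
58 0 -76 [-0.366  0.397  1.997  0.803  0.336 -2.747] 2.786659791809143e-13
58 0 -33 [-0.278  0.386  2.017  0.754  0.288 -2.627] 4.6802839381854255e-14
58 0 -33 [-0.278  0.386  2.017  0.754  0.288 -2.627] 1.2750217548429532e-14
58 -8 -76 [-0.312  0.392  2.005  0.619  0.246 -2.406] 2.567459439495323e-10
58 -8 -76 [-0.312  0.392  2.005  0.619  0.246 -2.406] 3.8218885521634765e-14
62 0 -76 [-0.346  0.406  1.935  0.537  0.405 -2.469] 9.382293553183985e-11
62 0 -76 [-0.346  0.406  1.935  0.537  0.405 -2.469] 8.104931656371937e-13
62 0 -33 [-0.261  0.394  1.954  0.475  0.369 -2.338] 4.800672359639434e-11
62 0 -33 [-0.261  0.394  1.954  0.475  0.369 -2.338] 2.0143609003042684e-13
62 -8 -76 [-0.3    0.401  1.942  0.363  0.344 -2.143] 1.150580786896116e-09
62 -8 -76 [-0.3    0.401  1.942  0.363  0.344 -2.143] 6.992094403468485e-11
62 -8 -33 [-0.213  0.393  1.956  0.257  0.319 -1.967] 2.4640279047824156e-11
62 -8 -33 [-0.213  0.393  1.956  0.257  0.319 -1.967] 1.556359988802436e-10
```

```bash
python3 - <<'E'
from h import *
T=tool(YAW,56)
for p in ([-10,-78,85],[4,-78,60]): print(row(S2W(p),T))
E
```

```text
(array([ 1.9 , -0.83, -1.46]), array([-0.4,  4. , -0.2]))
(array([ 2.34, -0.81,  1.38]), array([-0.4,  4. , -0.2]))
```

>>> play_rows --commands '[[[1.9,-0.8,-1.5,-0.4,4,-0.2,0],[1.9,-0.8,-1.5,-0.4,4,-0.2,0],[1.9,-0.8,-1.5,-0.4,4,-0.2,0],[2.1,-0.8,0,-0.4,4,-0.2,0],[2.3,-0.8,1.4,-0.4,4,-0.2,0],[2.3,-0.8,1.4,-0.4,4,-0.2,0],[2.3,-0.8,1.4,-0.4,4,-0.2,0]]]'

```text
t: 3.95
position: [0.6445, -0.0407, 0.0591]
tcp_rot: [-0.047, 0.955, 0.015, 0.292]
force: [-0.4, 0.0, 0.4]
opening: -0.0003
gripper_force: 0.0
```

```bash
python3 - <<'E'
from h import *
s=observe();print(s["t"],s["joints"],W2S(s["position"]),row(S2W([4,-78,60]),tool(YAW,56)),row(S2W([4,-35,62]),tool(YAW,56)))
E
```

```text
3.95 [-0.38162012  0.39497651  2.0358837   0.99973889  0.31196345 -2.95513269] [  4.42901383 -77.37534301  59.07601925] (array([-0.02, -0.06, -0.1 ]), array([ 0. , -0.1,  0. ])) (array([-0.13,  4.24, -0.26]), array([ 0. , -0.1,  0. ]))
```

Excellent. Push along +y slowly.

>>> play_rows --commands '[[[0,0.6,0,0,0,0,0],[0,1.2,0,0,0,0,0],[0,1.6,0,0,0,0,0],[0,2.0,0,0,0,0,0],[0,2.4,0,0,0,0,0],[0,2.6,0,0,0,0,0]]]'

```text
t: 4.55
position: [0.644, -0.0209, 0.0629]
tcp_rot: [-0.045, 0.954, 0.008, 0.295]
force: [-20.9, -23.1, 23.9]
opening: -0.0003
gripper_force: 15.6
```

>>> play_rows --commands '[[[0,0.3,0,0,0,0,0],[0,0.6,0,0,0,0,0],[0,0.9,0,0,0,0,0],[0,1.2,0,0,0,0,0]]]'

```text
t: 4.95
position: [0.6408, -0.0025, 0.0597]
tcp_rot: [-0.047, 0.955, 0.015, 0.292]
force: [-0.3, 0.2, -0.5]
opening: -0.0002
gripper_force: 0.0
```

```bash
python3 - <<'E'
from h import *
s=observe();print(s["t"],s["joints"],W2S(s["position"]),s["force"],s["wrist_torque"])
c=calibration("wrist"); im,d=grab_frame("wrist"); cv2.imwrite("pics/w2.png",im[...,::-1])
E
```

```text
4.95 [-0.30176791  0.38470053  2.05316754  0.98755193  0.26451767 -2.87947525] [  4.50836121 -38.99215883  59.70336119] [-0.33279919  0.17238231 -0.53004724] [0.00244573 0.33623243 0.01579324]
```

View pics/w2.png

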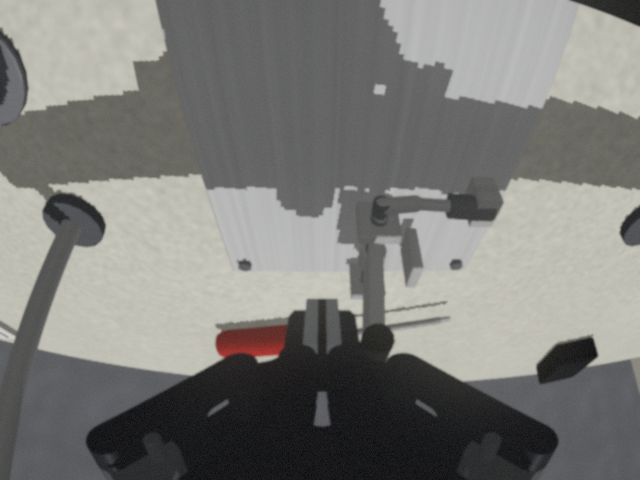

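The prop now stands upright, head at (376,342), clear of the finger at (323,320), and the force is back to zero, so it has snapped over. Retreat along the tool axis.

>>> play_rows --commands '[[[0,-0.8,0,0,0,0,0],[0,-1.5,0,0,0,0,0],[0,-1.5,-3,0,0,0,0],[0,-1.5,-7,0,0,0,0],[0,-1.5,-11,0,0,0,0],[0,-1.5,-16,0,0,0,0],[0,-1.5,-20,0,0,0,0],[0,-1.5,-20,0,0,0,0]]]'

```text
t: 5.8
position: [0.5316, -0.0305, 0.2305]
tcp_rot: [-0.047, 0.954, 0.012, 0.295]
force: [-0.6, -1.2, -0.3]
opening: -0.0004
gripper_force: 0.0
```

```bash
cat >> kin.py <<'E'
CY=np.radians(-27.6); C=np.array([.4549,.3625,0])
def grip(o,yaw,gx,gz,dep=72): # TCP for grasp at car (gx,0,gz) mm with car origin o
    T=tool(yaw,dep); return o+Ro.from_euler("z",yaw).apply([gx/1000,0,gz/1000])+T.apply([0,0,.019]),T
E
python3 - <<'E'
from kin import *
np.set_printoptions(precision=3,suppress=True)
s=observe(); print(W2S(s["position"]),s["joints"])
o=S2W([-60,0,34]); q0=[.3,.3,1.8,.3,1,-.8]
for p,T in (grip(C,CY,0,76),grip(C,CY,0,190),grip(o+[0,0,.0],YAW,0,76),grip(o+[-.1,0,.1],YAW,0,76)): print(p,ik(p,T,q0),row(p,T))
E
```

```text
[-106.928  -56.196  230.549] [-0.481 -0.086  2.084  0.503  0.684 -2.47 ]
[0.46  0.36  0.058] (array([ 0.643,  0.451,  1.775, -0.393,  0.816, -0.189]), np.float64(4.0425662817256125e-10)) (array([12.38, 39.62, 12.2 ]), array([14.4, 16. , 30. ]))
[0.46  0.36  0.172] (array([ 0.643,  0.317,  1.652, -0.326,  1.057, -0.301]), np.float64(8.784803440242683e-11)) (array([ 5.94, 39.56,  2.79]), array([14.4, 16. , 30. ]))
[0.579 0.031 0.092] (array([-0.196,  0.287,  1.931,  0.153,  0.627, -1.975]), np.float64(3.5629934246050866e-10)) (array([ 3.46,  5.69, 14.39]), array([-0.3, 16.4,  0.1]))
[0.479 0.031 0.192] (array([-0.25 , -0.023,  2.009,  0.139,  0.863, -1.994]), np.float64(4.114223501813784e-12)) (array([6.02, 6.61, 0.52]), array([-0.3, 16.4,  0.1]))
```

>>> play_rows --commands '[[[5.9,39.6,2.8,14.4,16,30,6.5],[5.9,39.6,2.8,14.4,16,30,6.5],[5.9,39.6,2.8,14.4,16,30,6.5],[5.9,39.6,2.8,14.4,16,30,6.5],[5.9,39.6,2.8,14.4,16,30,6.5],[5.9,39.6,2.8,14.4,16,30,6.5],[5.9,39.6,2.8,14.4,16,30,6.5],[5.9,39.6,2.8,14.4,16,30,6.5],[5.9,39.6,2.8,14.4,16,30,6.5],[5.9,39.6,2.8,14.4,16,30,6.5],[5.9,39.6,2.8,14.4,16,30,6.5],[5.9,39.6,2.8,14.4,16,30,6.5]]]'

```text
t: 7.0
position: [0.458, 0.3648, 0.1668]
tcp_rot: [0.234, 0.96, -0.036, 0.147]
force: [0.8, -0.6, 0.7]
opening: 0.0651
gripper_force: 0.0
```

```bash
python3 - <<'E'
from h import *
c=calibration("wrist"); im,d=grab_frame("wrist"); cv2.imwrite("pics/w3.png",im[...,::-1]); np.savez("pics/w3.npz",im=im,d=d,K=c["intrinsics"],R=c["R"],t=c["t"])
t,d2=grab_frame("top"); cv2.imwrite("pics/top2.png",t[...,::-1])
s=observe(); print(s["t"],s["position"],s["joints"])
E
```

```text
7.1 [0.45788007 0.36562674 0.16638017] [ 0.64738899  0.3286114   1.64688815 -0.31460571  1.05424416 -0.3068248 ]
```

View pics/w3.png

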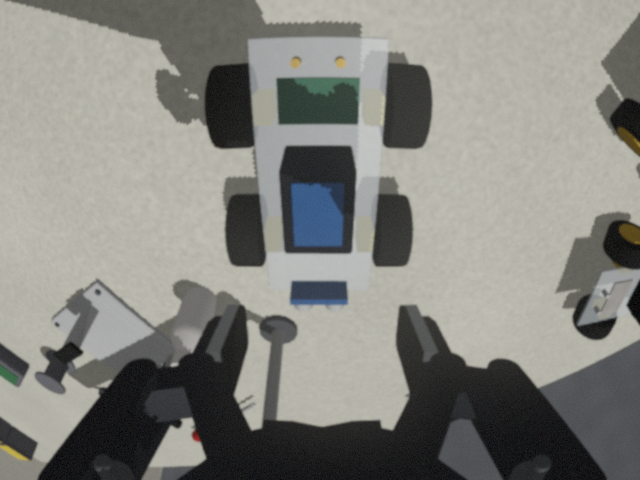

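The car's battery box is at (318,200), its plate spans (250–388, 38–290), and the sensor board sits at (319,293) towards the fingers. It looks square to the tool.

```bash
python3 - <<'E'
from kin import *
f=np.load("pics/w3.npz"); im,d=f["im"],f["d"]; K,R,t=f["K"],f["R"],f["t"]
v,u=np.mgrid[:480,:640]; x=(u-K[0,2])/K[0,0]; y=(v-K[1,2])/K[0,0]; th=np.hypot(x,y)+1e-9; k=np.tan(th)/th
P=(np.stack([x*k*d,y*k*d,d],-1)-t)@R; z=P[...,2]
def rect(m,n):
    m=(m&(d>0)).astype(np.uint8); _,l,s,_=cv2.connectedComponentsWithStats(m); w=P[l==1+s[1:,4].argmax()]; print(n,len(w),cv2.minAreaRect(np.float32(w[:,:2]*1000)),np.median(w[:,2]))
reg=(u>200)&(u<440)&(v>20)&(v<320)
rect(reg&(z>.086)&(z<.096),"box"); rect(reg&(z>.046)&(z<.056)&(im.min(2)>70),"plate"); rect(reg&(z>.02)&(z<.056+.01),"carlow")
p,T=grip(C,CY,0,76); print(row(p,T))
E
```

```text
box 6282 ((453.47137451171875, 365.17852783203125), (43.92485046386719, 61.111366271972656), 62.56276321411133) 0.09011972068962279
plate 19765 ((454.0325927734375, 364.720947265625), (84.76639556884766, 201.26011657714844), 62.65901565551758) 0.04966677845811841
carlow 36737 ((454.02056884765625, 364.7020263671875), (142.6190643310547, 201.48794555664062), 62.46049499511719) 0.05004221440309141
(array([ 2.79, -0.41, 10.49]), array([ 0.1, -0.7,  0.3]))
```

```bash
sed -i 's/^CY=.*/CY=np.radians(-27.45); C=np.array([.4538,.3648,0])/' kin.py; python3 - <<'E'
from kin import *
print(row(*grip(C,CY,0,100)),row(*grip(C,CY,0,76)))
E
```

```text
(array([ 2.27, -0.26,  8.14]), array([ 0. , -0.7,  0.2])) (array([ 2.98, -0.25, 10.43]), array([ 0. , -0.7,  0.2]))
```

>>> play_rows --commands '[[[1.3,-0.25,4,0,-0.7,0.2,6.5],[2.3,-0.25,8,0,-0.7,0.2,6.5],[2.6,-0.25,9.2,0,-0.7,0.2,6.5],[3,-0.25,10.4,0,-0.7,0.2,6.5],[3,-0.25,10.4,0,-0.7,0.2,6.5],[3,-0.25,10.4,0,-0.7,0.2,6.5]]]'

```text
t: 7.7
position: [0.4616, 0.3588, 0.062]
tcp_rot: [0.237, 0.958, -0.036, 0.154]
force: [1.0, -1.2, 0.4]
opening: 0.0648
gripper_force: 0.0
```

```bash
python3 - <<'E'
from kin import *
print(observe()["position"],row(*grip(C,CY,0,76)))
E
```

```text
[0.46158982 0.35876913 0.0619689 ] (array([0.49, 0.17, 0.26]), array([ 0.1,  0.3, -0.3]))
```

Small settle, then close.

>>> play_rows --commands '[[[0.2,0.1,0.1,0,0,0,6.5],[0.2,0.1,0.1,0,0,0,6.5],[0.2,0.1,0.1,0,0,0,4],[0.2,0.1,0.1,0,0,0,3.5],[0.2,0.1,0.1,0,0,0,3.5],[0.2,0.1,0.1,0,0,0,3.5],[0.2,0.1,0.1,0,0,0,3.5],[0.2,0.1,0.1,0,0,0,3.5]]]' --grip_force 50

```text
t: 8.5
position: [0.4599, 0.3606, 0.0602]
tcp_rot: [0.237, 0.959, -0.036, 0.154]
force: [-1.5, 0.1, 6.1]
opening: 0.0435
gripper_force: 51.1
```

```bash
python3 - <<'E'
from kin import *
s=observe();p,T=grip(C,CY,0,76); R=Ro.from_quat(s["tcp_rot"])
print(s["position"],s["gripper_force"],row(p,T))
# relation car->tool assuming car not moved
car=Ro.from_euler("z",CY); print("tcp in car",car.inv().apply(s["position"]-C)*1000,"tool heading/dep",T.inv().as_matrix()@R.as_matrix())
print(row(s["position"]+[0,0,.13],R))
E
```

```text
[0.45991792 0.36058025 0.06015684] 51.13399922847748 (array([0.21, 0.09, 0.16]), array([ 0.1,  0.2, -0.3]))
tcp in car [ 7.37432043 -0.92446086 60.15683602] tool heading/dep [[ 0.99997704 -0.00518666 -0.00436107]
 [ 0.00519453  0.99998489  0.00179675]
 [ 0.00435168 -0.00181936  0.99998888]]
(array([ -4.07,   0.04, -12.35]), array([0., 0., 0.]))
```

>>> play_rows --commands '[[[-0.6,0,-1.9,0,0,0,3.5],[-1.5,0,-4.5,0,0,0,3.5],[-2.5,0,-7.6,0,0,0,3.5],[-3.5,0,-10.6,0,0,0,3.5],[-4.1,0,-12.3,0,0,0,3.5],[-4.1,0,-12.3,0,0,0,3.5],[-4.1,0,-12.3,0,0,0,3.5],[-4.1,0,-12.3,0,0,0,3.5]]]'

```text
t: 9.3
position: [0.4586, 0.3588, 0.1864]
tcp_rot: [0.237, 0.959, -0.039, 0.152]
force: [-0.8, 0.1, -5.4]
opening: 0.0433
gripper_force: 52.9
```

```bash
cat >> kin.py <<'E'
# grasp relation car->tool
from scipy.spatial.transform import Rotation
G=np.array([7.4,-.9,60.2])/1000
def place(xyz,dyaw=0):
    o=S2W(xyz); y=YAW+np.radians(dyaw); return o+Ro.from_euler("z",y).apply(G),Ro.from_euler("z",y)*Ro.from_euler("z",-CY)*TG
TG=Ro.from_matrix(tool(CY,72).as_matrix()@np.array([[.99997704,-.00518666,-.00436107],[.00519453,.99998489,.00179675],[.00435168,-.00181936,.99998888]]))
E
python3 - <<'E'
from kin import *
s=observe(); print(s["force"],s["opening"],s["position"])
print(row(*place([-210,0,130])),row(*place([-190,0,130])), ik(*place([-210,0,130]),[-.2,0,2,.1,.9,-2]))
E
```

```text
[-0.7641942   0.13539954 -5.42743316] 0.04330519339822572 [0.4586044  0.35879452 0.18640744]
(array([-12.98, -31.7 ,   3.9 ]), array([-10.6,  -0.1, -31.4])) (array([-14.56, -30.6 ,   4.41]), array([-10.6,  -0.1, -31.4])) (array([-0.34105016, -0.2233831 ,  2.17519677,  0.17173492,  0.90762995,
       -2.09134051]), np.float64(6.519958184458828e-15))
```

>>> play_rows --commands '[[[-14.5,-30.6,4.4,-10.6,0,-31.4,3.5],[-14.5,-30.6,4.4,-10.6,0,-31.4,3.5],[-14.5,-30.6,4.4,-10.6,0,-31.4,3.5],[-14.5,-30.6,4.4,-10.6,0,-31.4,3.5],[-14.5,-30.6,4.4,-10.6,0,-31.4,3.5],[-14.5,-30.6,4.4,-10.6,0,-31.4,3.5],[-14.5,-30.6,4.4,-10.6,0,-31.4,3.5],[-14.5,-30.6,4.4,-10.6,0,-31.4,3.5],[-14.5,-30.6,4.4,-10.6,0,-31.4,3.5],[-14.5,-30.6,4.4,-10.6,0,-31.4,3.5],[-14.5,-30.6,4.4,-10.6,0,-31.4,3.5],[-14.5,-30.6,4.4,-10.6,0,-31.4,3.5]]]'

```text
t: 10.5
position: [0.4509, 0.0191, 0.1907]
tcp_rot: [-0.046, 0.986, 0.011, 0.158]
force: [-0.7, 0.3, -4.1]
opening: 0.0436
gripper_force: 54.5
```

```bash
python3 - <<'E'
from kin import *
s=observe(); print(s["force"],s["opening"],W2S(s["position"]))
print(row(*place([-190,0,62])),row(*place([-60,0,62])),row(*place([-60,0,45])),ik(*place([-60,0,45]),[-.2,0,2,.1,.9,-2]))
t,d=grab_frame("top"); w,_=grab_frame("wrist"); 
cv2.imwrite("pics/c1.png",np.hstack([cv2.resize(t[150:350,150:430],(420,300)),cv2.resize(w,(380,300))])[...,::-1])
E
```

```text
[-0.66048936  0.31478298 -4.12542315] 0.04355459508937288 [-182.41171364    1.04003425  190.72336228]
(array([ 2.16, -0.24,  6.5 ]), array([ 0.2, -0. ,  0. ])) (array([-10.19,  -0.21,  10.57]), array([ 0.2, -0. ,  0. ])) (array([-9.66, -0.22, 12.18]), array([ 0.2, -0. ,  0. ])) (array([-0.19867978,  0.26833296,  1.9176533 ,  0.15332378,  0.65631006,
       -1.96978027]), np.float64(2.48128670388148e-11))
```

View pics/c1.png

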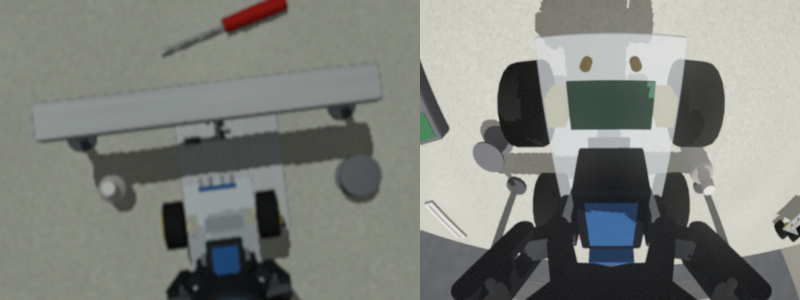

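Left half: the car is held over the stand's -x side, clear of bottle and spool. Right half: it is square in the gripper. Measure it in the hand.

```bash
cat >> kin.py <<'E'
def incar():
    s=observe(); c=calibration("wrist"); K,R,t=c["intrinsics"],c["R"],c["t"]; im,d=grab_frame("wrist")
    v,u=np.mgrid[:480,:640]; x=(u-K[0,2])/K[0,0]; y=(v-K[1,2])/K[0,0]; th=np.hypot(x,y)+1e-9; k=np.tan(th)/th
    P=W2S(((np.stack([x*k*d,y*k*d,d],-1)-t)@R).reshape(-1,3)).reshape(480,640,3)
    o=W2S(s["position"])-G*1000 # expected car origin in stand frame
    Q=P-o; m=(Q[...,0]<-30)&(Q[...,0]>-115)&(abs(Q[...,1])<50)&(abs(Q[...,2]-50)<12)&(d>0)&(im.min(2)>50)
    w=Q[m]; A=np.c_[w[:,:2],np.ones(len(w))]; k=np.ones(len(w),bool)
    for _ in range(4): co=np.linalg.lstsq(A[k],w[k,2],rcond=None)[0]; k=abs(A@co-w[:,2])<2
    print("exp origin",o,"plate pitch/roll deg",np.degrees(co[:2]),"z50 at mid",co[2],k.sum())
    e=w[k]; print("rear edge x",np.percentile(e[:,0],[.5,2]))
    for a in(-95,-75,-40):
        b=e[abs(e[:,0]-a)<5]; print(a,np.percentile(b[:,1],[1,99]),np.percentile(b[:,1],[1,99]).mean()) if len(b) else 0
E
python3 - <<'E'
from kin import *
incar()
E
```

```text
exp origin [-189.47079       2.29155573  130.95241928] plate pitch/roll deg [0.05280527 0.30051733] z50 at mid 49.63935151718792 30192
rear edge x [-99.62823445 -99.1239088 ]
-95 [-41.23463229  40.20130163] -0.5166653287767957
-75 [-41.52317733  48.56253494] 3.519678807029422
-40 [-41.51980474  44.44905288] 1.4646240705295384
```

>>> play_rows --commands '[[[0.7,-0.2,2,0,0,0,3.5],[1.5,-0.2,4.5,0,0,0,3.5],[2.1,-0.2,6.4,0,0,0,3.5],[-0.3,-0.2,7.2,0,0,0,3.5],[-2.8,-0.2,8.0,0,0,0,3.5],[-5.3,-0.2,8.9,0,0,0,3.5],[-7.8,-0.2,9.7,0,0,0,3.5],[-9.5,-0.2,10.3,0,0,0,3.5],[-10.1,-0.2,10.5,0,0,0,3.5],[-10.1,-0.2,10.5,0,0,0,3.5],[-10.1,-0.2,10.5,0,0,0,3.5],[-10.1,-0.2,10.5,0,0,0,3.5]]]'

```text
t: 11.85
position: [0.5789, 0.0292, 0.1235]
tcp_rot: [-0.046, 0.986, 0.011, 0.158]
force: [0.3, 0.2, -4.7]
opening: 0.0432
gripper_force: 54.5
```

```bash
python3 - <<'E'
from kin import *
s=observe(); print(s["force"],s["opening"])
print(row(*place([-60,0,38])))
incar()
E
```

```text
[ 0.33915875  0.22152285 -4.71908019] 0.04323374198193642
(array([0.66, 0.04, 2.45]), array([0.2, 0. , 0. ]))
exp origin [-61.4383333   -0.54534011  63.32452668] plate pitch/roll deg [0.04458573 0.27545549] z50 at mid 49.598623907340816 30202
rear edge x [-99.64982079 -99.13181407]
-95 [-41.03678715  40.39443153] -0.32117781129337786
-75 [-41.25548298  48.61131378] 3.6779154013048547
-40 [-41.40691309  44.55728635] 1.5751866331247797
```

>>> play_rows --commands '[[[0.2,0,0.8,0,0,0,3.5],[0.4,0,1.5,0,0,0,3.5],[0.55,0,2.0,0,0,0,3.5],[0.65,0,2.4,0,0,0,3.5],[0.65,0,2.4,0,0,0,3.5],[0.65,0,2.4,0,0,0,3.5],[0.65,0,2.4,0,0,0,3.5]]]'

```text
t: 12.6
position: [0.5817, 0.0291, 0.0992]
tcp_rot: [-0.046, 0.986, 0.01, 0.159]
force: [0.2, -0.2, -4.6]
opening: 0.0432
gripper_force: 54.5
```

```bash
python3 - <<'E'
from kin import *
s=observe(); print(s["force"],W2S(s["position"])-G*1000)
print(row(*place([-60,0,34])))
E
```

```text
[ 0.18164896 -0.15509386 -4.61310935] [-58.58291908  -0.91385137  39.03996943]
(array([0.29, 0.09, 0.43]), array([0.2, 0.1, 0. ]))
```

Lower gently by small steps, watching the force.

>>> play_rows --commands '[[[0.2,0.1,0.1,0,0,0,3.5],[0.25,0.1,0.2,0,0,0,3.5],[0.27,0.1,0.3,0,0,0,3.5],[0.29,0.1,0.4,0,0,0,3.5],[0.29,0.1,0.4,0,0,0,3.5],[0.29,0.1,0.4,0,0,0,3.5]]]'

```text
t: 13.2
position: [0.5799, 0.0301, 0.0944]
tcp_rot: [-0.046, 0.986, 0.01, 0.159]
force: [-0.1, -0.1, -3.1]
opening: 0.043
gripper_force: 54.8
```

```bash
python3 - <<'E'
from kin import *
s=observe(); print(s["force"],s["wrist_torque"],W2S(s["position"])-G*1000)
print(row(*place([-60,0,33])))
incar()
E
```

```text
[-0.06284861 -0.12225481 -3.0749647 ] [-0.02950501  0.46854521 -0.01572459] [-60.28581027   0.2216816   34.16179607]
(array([ 0.01, -0.02,  0.12]), array([0.2, 0.1, 0. ]))
exp origin [-60.28581027   0.2216816   34.16179607] plate pitch/roll deg [0.02183033 0.25105648] z50 at mid 49.5807139392215 30211
rear edge x [-99.68676815 -99.17303547]
-95 [-41.01745964  40.45203824] -0.2827106969273139
-75 [-41.22144088  48.64112866] 3.7098438909292213
-40 [-41.50347246  44.52154551] 1.5090365278899718
```

>>> play_rows --commands '[[[0.01,0,0.05,0,0,0,3.5],[0.02,0,0.1,0,0,0,3.5],[0.02,0,0.1,0,0,0,3.5],[0.02,0,0.1,0,0,0,3.5]]]'

```text
t: 13.65
position: [0.5801, 0.03, 0.0942]
tcp_rot: [-0.046, 0.986, 0.01, 0.159]
force: [-5.7, 0.3, 6.2]
opening: 0.0429
gripper_force: 56.2
```

>>> play_rows --commands '[[[0,0,-0.03,0,0,0,3.5],[0,0,-0.05,0,0,0,3.5],[0,0,-0.05,0,0,0,4.2],[0,0,-0.05,0,0,0,4.4],[0,0,-0.05,0,0,0,4.6],[0,0,-0.05,0,0,0,5],[0,0,-0.05,0,0,0,5.6],[0,0,-0.05,0,0,0,6.2],[0,0,-0.05,0,0,0,6.2],[0,0,-0.05,0,0,0,6.2]]]' --grip_force 20

```text
t: 14.65
position: [0.5799, 0.03, 0.0937]
tcp_rot: [-0.046, 0.986, 0.01, 0.159]
force: [-0.6, -0.4, 0.3]
opening: 0.0621
gripper_force: 0.0
```

```bash
python3 - <<'E'
from kin import *
s=observe(); print(s["force"],s["opening"],W2S(s["position"])-G*1000)
incar()
R=Ro.from_quat(s["tcp_rot"]); print(row(s["position"]+S.apply([0,0,.05]),R),row(s["position"]+S.apply([-.12,0,.16]),R))
E
```

```text
[-0.60889994 -0.37133631  0.32132419] 0.06213438048153726 [-60.32948795   0.15545146  33.53769431]
exp origin [-60.32948795   0.15545146  33.53769431] plate pitch/roll deg [ 0.01866207 -0.02302667] z50 at mid 50.08340917779999 30326
rear edge x [-99.54210721 -99.03658321]
-95 [-40.97313295  40.47258775] -0.25027259576915384
-75 [-41.27634163  48.67395777] 3.6988080687629328
-40 [-41.38526168  44.63805967] 1.6263989956248572
(array([-1.57,  0.03, -4.74]), array([ 0.,  0., -0.])) (array([  6.36,   0.05, -18.96]), array([ 0.,  0., -0.]))
```

>>> play_rows --commands '[[[0,0,-1,0,0,0,6.2],[0,0,-2.5,0,0,0,6.2],[0,0,-5,0,0,0,6.2],[1,0,-8,0,0,0,6.2],[3,0,-12,0,0,0,6.2],[6,0,-16,0,0,0,6.2],[6.4,0,-19,0,0,0,6.2],[6.4,0,-19,0,0,0,6.2],[6.4,0,-19,0,0,0,6.2],[6.4,0,-19,0,0,0,6.2]]]'

```text
t: 15.7
position: [0.4597, 0.0178, 0.2533]
tcp_rot: [-0.046, 0.986, 0.011, 0.159]
force: [-1.1, 1.0, -0.0]
opening: 0.0618
gripper_force: 0.0
```

```bash
python3 - <<'E'
from kin import *
t,d=grab_frame("scene"); w,_=grab_frame("wrist"); 
cv2.imwrite("pics/c2.png",np.hstack([cv2.resize(t[140:400,220:500],(420,390)),cv2.resize(w,(380,390))])[...,::-1])
c=calibration("top"); im,d=grab_frame("top"); P=cloud(c,d); Q=W2S(P.reshape(-1,3)).reshape(P.shape)
m=(Q[...,2]>118)&(Q[...,2]<130)&(abs(Q[...,0]+60)<50)&(abs(Q[...,1])<50); print("box top",m.sum(),cv2.minAreaRect(np.float32(Q[m][:,:2])),np.median(Q[m][:,2]))
s=observe(); print(s["t"],W2S(s["position"]),s["force"])
E
```

```text
box top 685 ((-59.89197540283203, 0.14714622497558594), (59.9220085144043, 43.7645263671875), 0.015755418688058853) 124.73077926817975
15.85 [-173.70914599   -1.05208724  252.68224832] [-0.43944694 -0.29639204 -0.72958519]
```

View pics/c2.png

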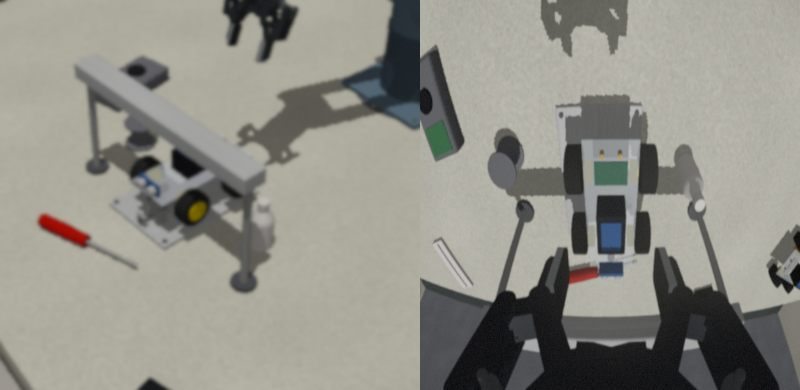

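The car sits on the stand: box top at (-59.9, 0.1, 124.7) mm, yaw about 0. It is level with the wheels clear, and the other objects look undisturbed.

```bash
python3 -c "
from plant import *
print(close_job())"
```

```text
the job is handed in; nothing more can be done
None
```

The prop snapped up to its other stop, and the car now sits level and square on the stand, within 1 mm of its seat, with its wheels clear; the job was handed in at about 16 s, verdict not shown.

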